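# Load a polished specimen face up and slide its carrier into place

### The arm

A 7-joint arm with a two-finger parallel gripper is mounted at the origin on the work surface. World frame = base frame: x ahead of the robot, y to its left, z up, the work surface at z = 0. Lengths are in m, angles in rad, forces in N, time in s.
With the tool pointing down it reaches from about 0.425 to 0.875 m from the base axis. Payload 9.9 kg.
Tool frame: the origin (TCP) lies at the centre of the arm's flange, where the gripper is bolted on; the fingertips stand 173 mm ahead of it and the grasp point (between the pads) lies 155 mm ahead of it; z points along the fingers, y is the direction in which the jaws open and shut (so a half turn about z gives the same grasp; the last joint's range is limited). The gripper opens to 85 mm and grips with 20 to 120 N. Pads are 22 mm wide; open, the fingers measure 114 mm over their backs; the gripper's body (76 mm by 85 mm) begins 54 mm behind the grasp point. The pads swing forward as they close: fully open they stand 13 mm farther back than shut.
Start: joints at [1.203, 0.576, 0.025, 1.437, -0.015, 1.129, -0.057], TCP at [0.189, -0.648, 0.405] pointing down, gripper open.
Joint ranges: [-2.76, 2.76], [-0.34, 2.15], [-1.52, 1.57], [0.19, 2.46], [-1.09, 4.23], [0.17, 1.99], [-2.82, 2.82]. Speed limits (rad/s): [2.22, 2.22, 3.01, 3.01, 3.14, 3.14, 3.14].

### API

Orientations are given as a rotation vector (axis times angle).
In Python, from bench import sensors, cams, env, spot_in, cut_out, landmark_of gives the robot as it stands.
- The arm moves only by the tool drive_tool, never from a script. Its arguments are lists of equal length, an entry for each row: "delta_pos": the shift along the tool's x, y, z in m, a list of three; "dr": the turn, a rotation vector about the tool's x, y, z in rad, a list of three; "gripper": the finger opening in m, from 0 to 0.0854. A call has 1 to 10 rows; each row shifts and turns the commanded pose from where the row before left it, along the tool's axes as they then stand; what a row does not reach is not made up. A row lasts 1/8 s, in which the tool goes at most 62.5 mm and 10.7 degrees, less where a joint would pass 70% of its speed; a pose out of reach is approached as far as the arm can. A call with a gripper value outside its range is refused whole. The fingers move at their own pace and stop on an object; "force" is the grip in N (left out, the last holds). Time passes only in rows, so rows that do not move let the fingers close. It gives the time, the measured TCP pose, the force and the opening at its end, in the units of the state.
- sensors.get_state(): the state, without advancing time (a new reading comes with each control period).
- cams.capture(name): name is "scene" or "top" or "wrist"; returns the picture (480x640x3 uint8, blue, green, red); there is no depth.
- cams.camera_model(name): a dict with "intrinsics" (3x3 intrinsics, pixels), "rvec" (rotation vector, rad) and "tvec" (3), from world to camera coordinates, as OpenCV has them; the wrist camera has in their place "T_tool_cam" (4x4, takes a point from camera to tool coordinates, whose origin is the TCP and whose axes are the flange's). Camera axes: x right, y down, z forward; pixel columns grow to the right and rows downward; lengths in m; the calibration is good to about 2 mm. A picture is of the moment at which its call begins: read the wrist's pose just before it. camera_model takes no time and is no camera call.
- env.sign_off(): hands the job in, once; it reports no verdict.
Trained networks look in the newest picture that a camera, given by its name, has taken for a name from the list of things; names that differ only in an ending like _2 or _b are one class to them, and where a whole thing is asked for, a point or a joint stands for the part that bears it (a point fixed in the world has none). Each returns a list of dicts, best first, with "p" (0 to 1); they miss things now and then, are a little off and sometimes report something else, mostly with a low value. They report only what shows in the picture. A call takes as long as a camera call. They do not tell look-alikes from the thing itself.
- spot_in(camera, name): "uv" ([column, row] in pixels, amid what is visible of it).
- cut_out(camera, name): "pixels" (480x640 bool, what is visible of it) and "uv" ([column, row] in pixels, amid what is visible of it).
- landmark_of(camera, name): "uv" ([column, row] in pixels: a listed point, or the origin of a listed thing).
The state is a dict: "time_s": time; "joint_pos": joint angles; "dq": joint speeds; "effort": joint torques, N m; "ee_pos": TCP position; "eef_rot": TCP orientation; "wrist_force": force on the tool from outside, world axes, zero at the start; "moment": the same for the moment, N m; "finger_gap": opening from 0.0 (shut) to 1.0 (fully open).
Only numpy, scipy, OpenCV 4.12 (cv2) and the standard library are available. Lean on these libraries where they do the work, as an engineer would, in place of code of your own. Each camera call takes 0.05 s, during which the arm holds its last target. There are 200 camera calls.

### The job

Put the polished specimen, which stands on its edge on the white mat, into the square pocket of the aluminium carrier plate with its polished face up, lying flat on the pocket floor. Then slide the loaded carrier along the bench, without lifting it, until it lies wholly inside the four corner marks taped on the bench, its long side along the long side of the marked rectangle. Leave the bottle, the beaker and the eyepiece where they are.

Things in the scene. Friction and masses are not known exactly. Their poses are not given: they have to be found in the camera images.
- mount: The specimen: square block 38 x 38 mm, 22 thick, 60 g. Polished face: black resin with a flush bright steel disc 26 mm across; back face plain aluminium (edge-on: 7 mm aluminium layer behind 15 mm black). Origin at its centre; x axis out of the polished face (faces at x = +-11 mm), y, z along the 38 mm edges. Starts standing on edge on the mat, z up, polished face looking any horizontal way.
- mount_face (a point): Centre of the specimen's polished face, 11 mm from the block's centre.
- mat: Thin white silicone mat 180 x 180 mm, 3 mm thick, fixed to the bench. Origin at the centre of its underside (bench level).
- carrier: The carrier: a loose flat aluminium plate 140 (x) x 100 (y) x 14 mm high, about 0.55 kg, lying on the bench, with a square pocket in the middle of its top. Origin at the centre of its underside; z up.
- carrier_hole0 (a point): Centre of the pocket's mouth, level with the carrier's top (14 mm above its underside). The pocket is 42 x 42 mm, sides parallel to the carrier's, 8 mm deep with a flat closed floor 6 mm above the underside, mouth chamfered 1.5 mm. A seated specimen stands 14 mm proud of the carrier.
- marks: Four flat L-shaped marks of yellow tape (legs 35 mm, 12 mm wide) stuck on the bench at the corners of a rectangle; the clear space inside them is 156 (x) x 116 (y) mm. Origin at the rectangle's centre, at bench level.
- bottle: Amber glass bottle, 48 mm across, 100 mm tall, origin under its centre. Bystander.
- beaker: Small glass beaker, 60 mm across, 70 mm tall, origin under its centre. Bystander.
- eyepiece: Black microscope eyepiece standing upright, 34 mm across, 56 mm tall, origin under its centre. Bystander.
Mind the look-alikes: they are no part of the job. Leave any green or purple look-alike of the mount alone.

How it is judged:
On the way, in this order (a step that is already met when the one before it is completed fails the run):
1. the specimen lies flat on the floor of the carrier's pocket, polished face up, let go (horizontal distance between mount and carrier_hole0 below 0.005 m and z of mount in the frame of carrier between 0.0155 and 0.0185 m and angle between mount's own x axis and vertical below 0.08 rad and contact force between mount and the fingers below 0.1 N), for 0.2 s.
2. the loaded carrier lies inside the corner marks (horizontal distance between mount and carrier_hole0 below 0.005 m and z of mount in the frame of carrier between 0.0155 and 0.0185 m and angle between mount's own x axis and vertical below 0.08 rad and horizontal distance between carrier and marks below 0.014 m and angle between the x axis of carrier and the x axis of marks, either way round below 0.15 rad), for 0.2 s.
At the end, for the whole second after the job is handed in: Specimen centre within 5 mm of the pocket's centre and 15.5 to 18.5 mm above the carrier's underside, polished face up within 0.08 rad; carrier flat on the bench (within 4 mm), its centre within 14 mm of the marks' centre, long sides aligned within 0.15 rad (either way round); both at rest (all of step 2 and height (world z) of carrier below 0.004 m and linear speed of each of carrier, mount below 0.01 m/s); the robot touches nothing.
It fails at once if the carrier is lifted more than 10 mm off the bench or tipped over 0.2 rad (height (world z) of carrier above 0.01 m or angle between carrier's own z axis and vertical above 0.2 rad).
It fails at once if the bottle is moved more than 30 mm or knocked over (distance of bottle from where it was at the start of the episode above 0.03 m or angle between bottle's own z axis and vertical above 0.5 rad).
It fails at once if the beaker is moved more than 30 mm or knocked over (distance of beaker from where it was at the start of the episode above 0.03 m or angle between beaker's own z axis and vertical above 0.5 rad).
It fails at once if the eyepiece is moved more than 30 mm or knocked over (distance of eyepiece from where it was at the start of the episode above 0.03 m or angle between eyepiece's own z axis and vertical above 0.5 rad).
It also fails if it takes over 72 s, if anything falls off the work surface, if the arm or the gripper's body presses on something with over 40 N, if the wrist force passes 120 N, or if a joint passes its speed limit or range.

## Working session

There is one attempt and no reset: what is moved stays moved. The work goes in short steps, Python scripts to look and compute and a tool call to move; the robot and the scene stay as the last step left them, time stands still between calls to the robot, and variables do not carry over. Pictures are saved under pics/ and viewed, on a budget of 10 in all, crops included, one or two more only if the job needs it, and the job is handed in when it is done.

Besides the shell and the picture viewer there is one more tool, called in YAML: its name, and indented under it one key for each argument. drive_tool: Moves the arm, as the interface text tells. Its arguments: {"type":"object","properties":{"delta_pos":{"type":"array"},"dr":{"type":"array"},"gripper":{"type":"array"},"force":{"type":"number"}},"required":["delta_pos","dr","gripper"]}

```bash
ls; mkdir -p pics
cat > h.py <<'E'
import numpy as np, cv2
from bench import sensors, cams, env, spot_in, cut_out, landmark_of
def cam(name):
    m=cams.camera_model(name); K=np.array(m["intrinsics"],float)
    if "rvec" in m:
        R=cv2.Rodrigues(np.array(m["rvec"],float))[0]; t=np.array(m["tvec"],float).ravel()
    else:
        s=sensors.get_state(); T=np.eye(4); T[:3,:3]=cv2.Rodrigues(np.array(s["eef_rot"],float))[0]; T[:3,3]=s["ee_pos"]
        W=np.linalg.inv(T@np.array(m["T_tool_cam"])); R=W[:3,:3]; t=W[:3,3]
    return K,R,t
def px2w(c,uv,z):
    K,R,t=c; d=R.T@np.linalg.solve(K,[uv[0],uv[1],1.]); o=-R.T@t
    return o+d*(z-o[2])/d[2]
def w2px(c,p):
    K,R,t=c; q=K@(R@np.array(p)+t); return q[:2]/q[2]
E
python3 - <<'E'
from h import *
s=sensors.get_state(); print({k:np.round(v,3) for k,v in s.items()})
ims=[]
for n in ("top","scene"):
    im=cams.capture(n); cv2.imwrite(f"pics/{n}0.png",im); c=cam(n); ims.append(im)
    print(n,"campos",np.round(-c[1].T@c[2],3))
    for k in ("mount","mount_face","mat","carrier","carrier_hole0","marks","bottle","beaker","eyepiece"):
        for r in landmark_of(n,k)[:3]:
            z={"mount":.022,"mount_face":.022,"carrier_hole0":.014}.get(k,0)
            print(k,round(r["p"],2),np.round(r["uv"],1),np.round(px2w(c,r["uv"],z),3))
E
```

```text
pics
{'time_s': np.float64(0.0), 'joint_pos': array([ 1.203,  0.577,  0.025,  1.438, -0.015,  1.129, -0.056]), 'dq': array([-0.001, -0.001,  0.   ,  0.   ,  0.002,  0.   ,  0.001]), 'effort': array([-1.0000e-03, -7.6575e+01,  2.2500e+00, -2.8595e+01,  1.5000e-02,
        1.3000e-02,  0.0000e+00]), 'ee_pos': array([ 0.189, -0.648,  0.404]), 'eef_rot': array([-3.108, -0.444,  0.   ]), 'wrist_force': array([-0.033, -0.107,  0.707]), 'moment': array([-0.016, -0.013,  0.022]), 'finger_gap': np.float64(0.998)}
top campos [ 0.384 -0.126  0.929]
mount 0.89 [530.8 230.5] [ 0.568 -0.489  0.022]
mount 0.81 [443.4 266. ] [ 0.503 -0.322  0.022]
mount_face 0.82 [525.1 223.6] [ 0.582 -0.479  0.022]
mount_face 0.62 [433.9 265.8] [ 0.503 -0.305  0.022]
mount_face 0.55 [448.4 366.1] [ 0.322 -0.322  0.022]
mat 0.56 [431.2 269.5] [ 0.499 -0.304  0.   ]
carrier 0.6 [257.3 270.2] [0.501 0.029 0.   ]
carrier_hole0 0.81 [256.2 269.5] [0.501 0.029 0.014]
carrier_hole0 0.43 [435.1 267.5] [ 0.501 -0.308  0.014]
bottle 0.68 [392.9 162.2] [ 0.715 -0.238  0.   ]
beaker 0.55 [273.8 151. ] [0.742 0.001 0.   ]
eyepiece 0.65 [253.8 266. ] [0.509 0.036 0.   ]
eyepiece 0.5 [330.6 143.6] [ 0.756 -0.114  0.   ]
scene campos [1.376 0.196 0.814]
mount 0.91 [276.1 195.7] [ 0.338 -0.312  0.022]
mount 0.89 [240.9 233.5] [ 0.496 -0.323  0.022]
mount 0.73 [150.9 239.4] [ 0.586 -0.488  0.022]
mount_face 0.77 [276.3 191.2] [ 0.321 -0.32   0.022]
mount_face 0.74 [242.3 235.7] [ 0.501 -0.316  0.022]
mount_face 0.66 [152.8 238.8] [ 0.583 -0.486  0.022]
mat 0.82 [246.1 242.4] [ 0.495 -0.312  0.   ]
carrier 0.89 [396.9 286.1] [0.504 0.027 0.   ]
carrier_hole0 0.62 [397.6 282.6] [0.509 0.028 0.014]
bottle 0.91 [227.4 326.8] [ 0.729 -0.232  0.   ]
bottle 0.44 [241.2 236. ] [ 0.479 -0.332  0.   ]
beaker 0.71 [343.3 370.6] [0.744 0.    0.   ]
beaker 0.22 [399.9 278. ] [0.479 0.026 0.   ]
eyepiece 0.82 [281.1 354.9] [ 0.753 -0.113  0.   ]
```

```bash
python3 -c "
import cv2,numpy as np
a=[cv2.imread(f'pics/{n}0.png') for n in('top','scene')]
cv2.imwrite('pics/t.png',a[0]);print(a[0].shape)"; ls pics
```

```text
(480, 640, 3)
scene0.png
t.png
top0.png
```

View pics/top0.png

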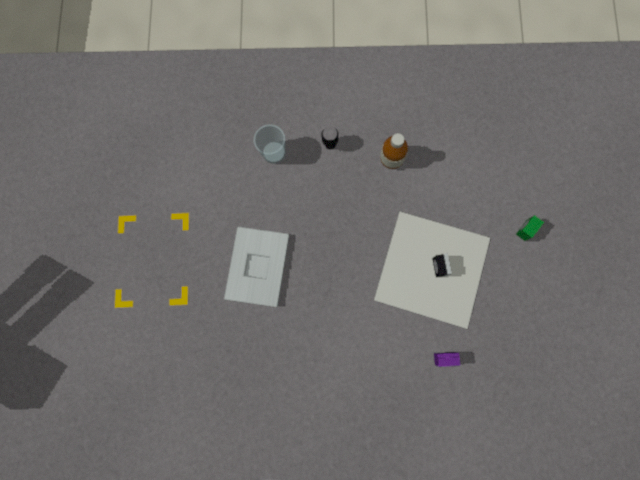

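View pics/scene0.png

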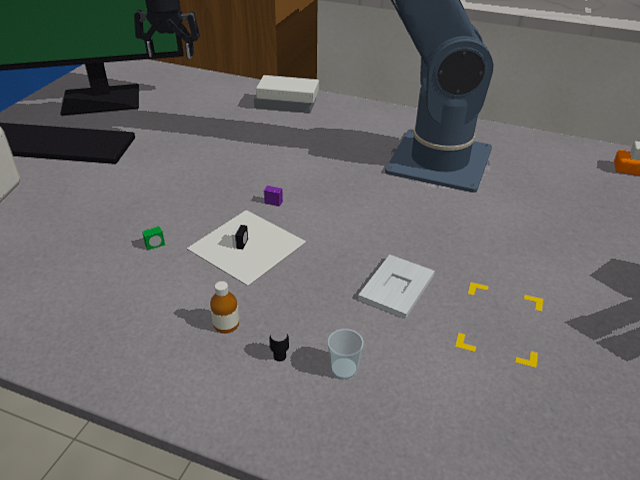

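Top view: the mount is at (443,266) on the mat, with black on its left, so its polished face looks towards +y. The carrier is at (257,268) and the yellow marks are centred near (152,260). The green block at (530,229) and the purple one at (448,359) are look-alikes.

Scene view: this confirms the layout. The bottle, eyepiece and beaker stand at x≈0.73 and are well clear of the job.

Plan: grasp the specimen, tilt it and release it so it lies face up. Then regrasp it from above, place it in the pocket, and drag the carrier by the seated specimen.

```bash
cat > m.py <<'E'
from h import *
def rect(c,mask,z):
    cs=max(cv2.findContours(mask.astype(np.uint8),0,cv2.CHAIN_APPROX_NONE)[0],key=cv2.contourArea)
    P=np.array([px2w(c,p[0],z)[:2] for p in cs])*1000
    return cv2.minAreaRect(P.astype(np.float32))
def marks(c,im):
    h=cv2.cvtColor(im,cv2.COLOR_BGR2HSV); y=cv2.inRange(h,(20,150,100),(35,255,255))
    n,_,st,_=cv2.connectedComponentsWithStats(y)
    P=np.array([px2w(c,p[0],0)[:2] for p in cv2.findNonZero(y)])*1000
    return n-1,cv2.minAreaRect(P.astype(np.float32))
E
python3 - <<'E'
from m import *
im=cams.capture("top"); c=cam("top")
print("marks(outer 180x140)",marks(c,im))
for k,z in (("carrier",.014),("mat",.003),("mount",.041)):
    for r in cut_out("top",k)[:3]: print(k,round(r["p"],2),np.round(r["uv"]),r["pixels"].sum(),rect(c,r["pixels"],z))
# black/bright parts of mount in top crop
x0,y0=425,250; cr=im[y0:285,x0:465]
hsv=cv2.cvtColor(cr,cv2.COLOR_BGR2HSV)
b=(hsv[...,2]<40).astype(np.uint8); print("black top",b.sum(),rect(c,np.pad(b,((y0,0),(x0,0))),.041))
cv2.imwrite("pics/crop1.png",cv2.resize(cr,None,fx=16,fy=16,interpolation=cv2.INTER_CUBIC))
s=sensors.get_state(); R=cv2.Rodrigues(np.array(s["eef_rot"]))[0]; print(np.round(R,3)); print(cams.camera_model("wrist"))
E
```

```text
marks(outer 180x140) (4, ((524.6699829101562, 234.84854125976562), (179.3311309814453, 139.66519165039062), 2.1280672550201416))
carrier 0.81 [257. 266.] 3922 ((506.52801513671875, 27.052169799804688), (102.15035247802734, 140.30056762695312), 81.12240600585938)
mat 0.86 [431. 270.] 8638 ((500.72808837890625, -305.74200439453125), (180.4827117919922, 182.2875518798828), 72.1775131225586)
mount 0.76 [448. 359.] 348 ((335.33721923828125, -315.3975524902344), (23.73412322998047, 44.346412658691406), 3.197495937347412)
mount 0.56 [446. 269.] 362 ((501.0646667480469, -314.7640075683594), (41.895572662353516, 30.78286361694336), 6.201287746429443)
mount 0.48 [260. 265.] 3916 ((502.2909240722656, 22.73702621459961), (99.3436508178711, 137.46771240234375), 81.12240600585938)
black top 152 ((501.3143005371094, -311.52716064453125), (35.36981964111328, 17.34467315673828), 4.213482856750488)
[[ 0.96  0.28  0.  ]
 [ 0.28 -0.96  0.  ]
 [ 0.   -0.   -1.  ]]
{'intrinsics': array([[414.55006494,   0.        , 324.64317016],
       [  0.        , 414.55006494, 240.34897488],
       [  0.        ,   0.        ,   1.        ]]), 'T_tool_cam': array([[ 6.73951849e-05, -9.61440816e-01, -2.75011913e-01,
         7.07683718e-02],
       [ 9.99999982e-01,  1.55884720e-05,  1.90565528e-04,
         9.33806157e-05],
       [-1.78930462e-04, -2.75011920e-01,  9.61440800e-01,
         3.10806347e-02],
       [ 0.00000000e+00,  0.00000000e+00,  0.00000000e+00,
         1.00000000e+00]])}
```

View pics/crop1.png

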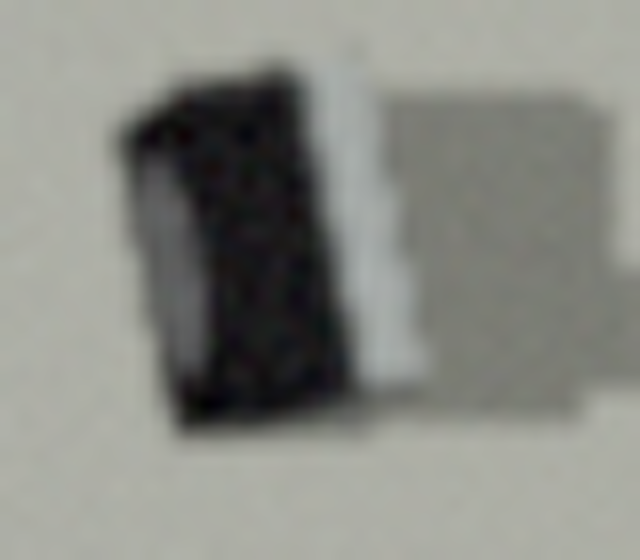

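The crop shows the specimen's disc face on the left, towards +y. The black/aluminium boundary runs from (300,75) to (350,400), so the block's yaw is about 8.7° and its top centre is near pixel (443.2,265). I'll move above it for a close look.

drive_tool:
  delta_pos:
    - [0.049, -0.029, 0.01]
    - [0.049, -0.029, 0.01]
    - [0.049, -0.029, 0.01]
    - [0.049, -0.029, 0.015]
    - [0.049, -0.029, 0.015]
    - [0.049, -0.029, 0.015]
    - [0.049, -0.029, 0.015]
    - [0.049, -0.029, 0.015]
  dr:
    - [0, 0, 0]
    - [0, 0, 0]
    - [0, 0, 0]
    - [0, 0, 0]
    - [0, 0, 0]
    - [0, 0, 0]
    - [0, 0, 0]
    - [0, 0, 0]
  gripper: [0.085, 0.085, 0.085, 0.085, 0.085, 0.085, 0.085, 0.085]

```text
time_s: 2.2
ee_pos: [0.5015, -0.3142, 0.2995]
eef_rot: [3.11, 0.444, 0.001]
wrist_force: [0.3, -0.2, -0.0]
finger_gap: 0.998
```

drive_tool:
  delta_pos:
    - [0, 0, 0]
    - [0, 0, 0]
    - [0, 0, 0]
    - [0, 0, 0]
    - [0, 0, 0]
    - [0, 0, 0]
    - [0, 0, 0]
    - [0, 0, 0]
    - [0, 0, 0]
  dr:
    - [0, 0, -0.18]
    - [0, 0, -0.18]
    - [0, 0, -0.18]
    - [0, 0, -0.18]
    - [0, 0, -0.18]
    - [0, 0, -0.18]
    - [0, 0, -0.18]
    - [0, 0, -0.18]
    - [0, 0, 0]
  gripper: [0.085, 0.085, 0.085, 0.085, 0.085, 0.085, 0.085, 0.085, 0.085]

```text
time_s: 3.32
ee_pos: [0.5002, -0.3158, 0.2997]
eef_rot: [-2.047, -2.383, -0.001]
wrist_force: [0.7, -0.2, -1.0]
finger_gap: 0.996
```

Run:
```python
from m import *
s=sensors.get_state(); print({k:np.round(s[k],3) for k in("time_s","joint_pos","ee_pos","eef_rot","wrist_force")})
print("top est",px2w(cam("top"),(443.2,265),.041))
c=cam("wrist"); im=cams.capture("wrist"); cv2.imwrite("pics/w1.png",im)
for k in("mount","mount_face"):
    for r in landmark_of("wrist",k)[:2]: print(k,round(r["p"],2),np.round(r["uv"],1),np.round(px2w(c,r["uv"],.022),3))
```

```text
{'time_s': np.float64(3.325), 'joint_pos': array([ 0.75 ,  0.585, -0.415,  1.783,  0.303,  0.837,  0.343]), 'ee_pos': array([ 0.5  , -0.316,  0.3  ]), 'eef_rot': array([-2.047e+00, -2.383e+00, -1.000e-03]), 'wrist_force': array([ 0.74 , -0.196, -0.964])}
top est [ 0.50206366 -0.31784425  0.041     ]
mount 0.97 [ 58.9 205.3] [ 0.339 -0.319  0.022]
mount 0.89 [331.2 242.2] [ 0.506 -0.317  0.022]
mount_face 0.81 [ 36.3 201.7] [ 0.326 -0.319  0.022]
mount_face 0.63 [331.5 220.8] [ 0.504 -0.303  0.022]
```

View pics/w1.png

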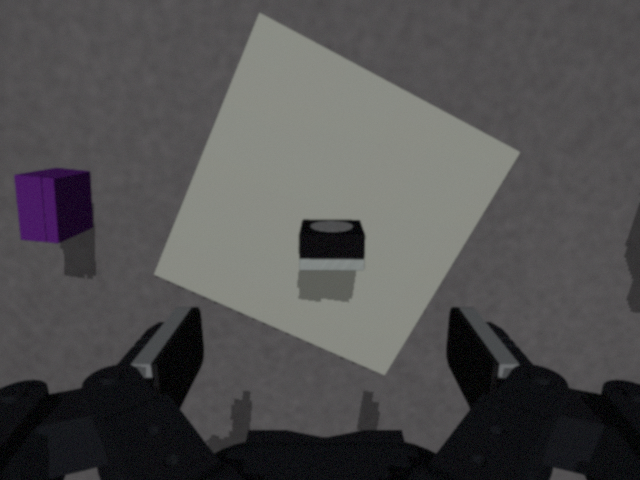

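The wrist view shows the mount's top face spanning about (299–365, 233–268), aligned with the image rows, so the yaw is good. The purple look-alike is at (55,205), well away.

Run:
```python
from m import *
s=sensors.get_state();c=cam("wrist"); R=cv2.Rodrigues(np.array(s["eef_rot"]))[0]
im=cv2.imread("pics/w1.png")
for uv in((301,232),(364,232),(299,269),(365,269),(332,252)):
    p=px2w(c,uv,.041); print(uv,np.round(p,4),"tool",np.round(R.T@(p-s["ee_pos"]),4))
```

```text
(301, 232) [ 0.4867 -0.308   0.041 ] tool [ 0.0096 -0.0124  0.2587]
(364, 232) [ 0.5221 -0.3027  0.041 ] tool [0.0096 0.0234 0.2587]
(299, 269) [ 0.4885 -0.3303  0.041 ] tool [-0.0127 -0.0139  0.2587]
(365, 269) [ 0.5265 -0.3246  0.041 ] tool [-0.0127  0.0245  0.2587]
(332, 252) [ 0.5059 -0.3171  0.041 ] tool [-0.0023  0.0053  0.2587]
```

drive_tool:
  delta_pos:
    - [-0.0015, 0.005, 0.01]
    - [0, 0, 0.03]
    - [0, 0, 0.03]
    - [0, 0, 0.025]
    - [0, 0, 0.015]
    - [0, 0, 0.005]
    - [0, 0, 0]
  dr:
    - [0, 0, 0]
    - [0, 0, 0]
    - [0, 0, 0]
    - [0, 0, 0]
    - [0, 0, 0]
    - [0, 0, 0]
    - [0, 0, 0]
  gripper: [0.085, 0.085, 0.085, 0.085, 0.085, 0.085, 0.085]

```text
time_s: 4.35
ee_pos: [0.5058, -0.3162, 0.1849]
eef_rot: [2.045, 2.384, 0.0]
wrist_force: [-0.1, 0.3, 0.6]
finger_gap: 0.996
```

drive_tool:
  delta_pos:
    - [0, 0, 0]
    - [0, 0, 0]
    - [0, 0, 0]
    - [0, 0, 0]
    - [0, 0, 0]
    - [0, 0, 0]
    - [0, 0, 0]
    - [0, 0, 0]
  dr:
    - [0, 0, 0]
    - [0, 0, 0]
    - [0, 0, 0]
    - [0, 0, 0]
    - [0, 0, 0]
    - [0, 0, 0]
    - [0, 0, 0]
    - [0, 0, 0]
  gripper: [0.03, 0.03, 0.03, 0.03, 0.03, 0.03, 0.03, 0.03]
  force: 30

```text
time_s: 5.35
ee_pos: [0.5057, -0.3164, 0.1853]
eef_rot: [2.045, 2.384, -0.0]
wrist_force: [-2.1, 0.2, 6.7]
finger_gap: 0.442
```

Gripped: the opening is 37.8 mm. Next I lift 25 mm and tilt 50° about the jaw axis.

drive_tool:
  delta_pos:
    - [0, 0, -0.015]
    - [0, 0, -0.015]
    - [-0.0269, 0, 0.0024]
    - [-0.0269, 0, 0.0024]
    - [-0.0269, 0, 0.0024]
    - [-0.0269, 0, 0.0024]
    - [-0.0269, 0, 0.0024]
    - [0, 0, 0]
    - [0, 0, 0]
  dr:
    - [0, 0, 0]
    - [0, 0, 0]
    - [0, 0.1745, 0]
    - [0, 0.1745, 0]
    - [0, 0.1745, 0]
    - [0, 0.1745, 0]
    - [0, 0.1745, 0]
    - [0, 0, 0]
    - [0, 0, 0]
  gripper: [0.03, 0.03, 0.03, 0.03, 0.03, 0.03, 0.03, 0.03, 0.03]

```text
time_s: 6.48
ee_pos: [0.5242, -0.4326, 0.1607]
eef_rot: [-1.551, -1.812, -0.722]
wrist_force: [-0.0, 1.3, -0.9]
finger_gap: 0.437
```

Run:
```python
from m import *
s=sensors.get_state(); R=cv2.Rodrigues(np.array(s["eef_rot"]))[0]
print(s["finger_gap"],np.round(s["ee_pos"],4),np.round(s["joint_pos"],2)); print(np.round(R,3),"gp",np.round(s["ee_pos"]+R@[0,0,.155],4), "down in tool",np.round(R.T@[0,0,-1],3))
im=cams.capture("scene"); cv2.imwrite("pics/s2.png",cv2.resize(im[150:310,140:340],None,fx=4,fy=3.75))
```

```text
0.43714148095984684 [ 0.5242 -0.4326  0.1607] [ 1.05  1.13 -0.66  1.27 -0.05  1.47  0.71]
[[-0.1    0.988 -0.116]
 [ 0.638  0.153  0.755]
 [ 0.764  0.002 -0.645]] gp [ 0.5063 -0.3156  0.0607] down in tool [-0.764 -0.002  0.645]
```

View pics/s2.png

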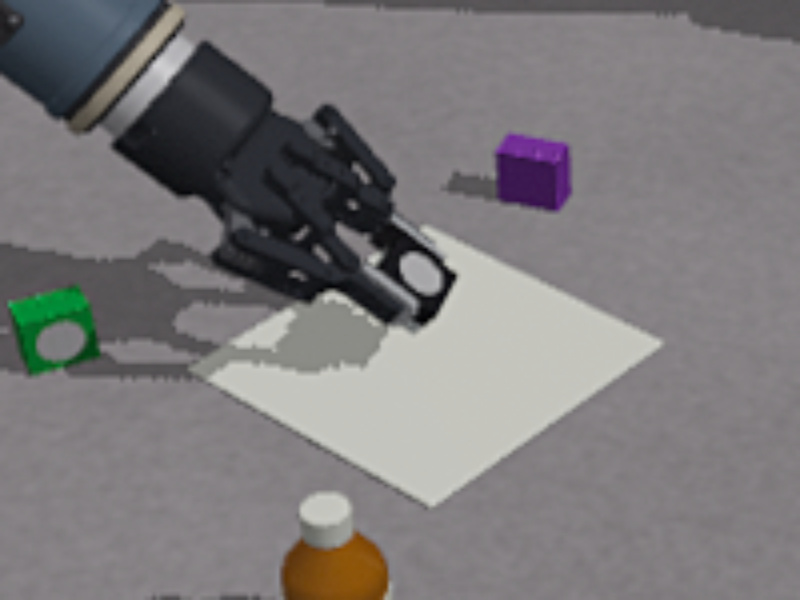

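The block is held, with its disc face tilting upward. Next I lower it until the edge almost touches the mat, release it so it falls on its back, and rise.

drive_tool:
  delta_pos:
    - [-0.009, 0, 0.0075]
    - [-0.009, 0, 0.0075]
    - [-0.005, 0, 0.0045]
    - [0, 0, 0]
    - [0, 0, 0]
  dr:
    - [0, 0, 0]
    - [0, 0, 0]
    - [0, 0, 0]
    - [0, 0, 0]
    - [0, 0, 0]
  gripper: [0.03, 0.03, 0.03, 0.03, 0.03]

```text
time_s: 7.15
ee_pos: [0.5234, -0.4332, 0.1292]
eef_rot: [-1.549, -1.807, -0.723]
wrist_force: [-1.5, -1.4, 4.7]
finger_gap: 0.44
```

drive_tool:
  delta_pos:
    - [0, 0, 0]
    - [0, 0, 0]
    - [0, 0, 0]
    - [0, 0, 0]
    - [0, 0, 0]
    - [0, 0, 0]
    - [0.023, 0, -0.0195]
    - [0.038, 0, -0.032]
    - [0.038, 0, -0.032]
    - [0.038, 0, -0.032]
  dr:
    - [0, 0, 0]
    - [0, 0, 0]
    - [0, 0, 0]
    - [0, 0, 0]
    - [0, 0, 0]
    - [0, 0, 0]
    - [0, 0, 0]
    - [0, 0, 0]
    - [0, 0, 0]
    - [0, 0, 0]
  gripper: [0.085, 0.085, 0.085, 0.085, 0.085, 0.085, 0.085, 0.085, 0.085, 0.085]

```text
time_s: 8.4
ee_pos: [0.5236, -0.4333, 0.3123]
eef_rot: [-1.55, -1.81, -0.723]
wrist_force: [0.9, 0.0, -0.4]
finger_gap: 0.99
```

drive_tool:
  delta_pos:
    - [0.0244, 0, 0.0022]
    - [0.0244, 0, 0.0022]
    - [0.0244, 0, 0.0022]
    - [0.0244, 0, 0.0022]
    - [0.0244, 0, 0.0022]
    - [0, 0, 0]
    - [0, 0, 0]
  dr:
    - [0, -0.1745, 0]
    - [0, -0.1745, 0]
    - [0, -0.1745, 0]
    - [0, -0.1745, 0]
    - [0, -0.1745, 0]
    - [0, 0, 0]
    - [0, 0, 0]
  gripper: [0.085, 0.085, 0.085, 0.085, 0.085, 0.085, 0.085]

```text
time_s: 9.28
ee_pos: [0.5072, -0.3275, 0.3594]
eef_rot: [-2.046, -2.384, -0.001]
wrist_force: [-0.3, -1.1, -1.3]
finger_gap: 0.994
```

Run:
```python
from m import *
s=sensors.get_state(); print({k:np.round(s[k],3) for k in("time_s","joint_pos","ee_pos","eef_rot","wrist_force")})
im=cams.capture("wrist"); cv2.imwrite("pics/w3.png",im); c=cam("wrist")
for k in("mount","mount_face"):
    for r in landmark_of("wrist",k)[:2]: print(k,round(r["p"],2),np.round(r["uv"],1),np.round(px2w(c,r["uv"],.025),3))
```

```text
{'time_s': np.float64(9.275), 'joint_pos': array([ 0.826,  0.548, -0.521,  1.683,  0.313,  0.996,  0.348]), 'ee_pos': array([ 0.507, -0.327,  0.359]), 'eef_rot': array([-2.046e+00, -2.384e+00, -1.000e-03]), 'wrist_force': array([-0.348, -1.099, -1.312])}
mount 0.79 [374.7 400.5] [ 0.574 -0.478  0.025]
mount 0.73 [323.5 210.1] [ 0.506 -0.321  0.025]
mount_face 0.95 [ 80.4 169.6] [ 0.328 -0.318  0.025]
mount_face 0.84 [381.6 394.8] [ 0.579 -0.472  0.025]
```

View pics/w3.png

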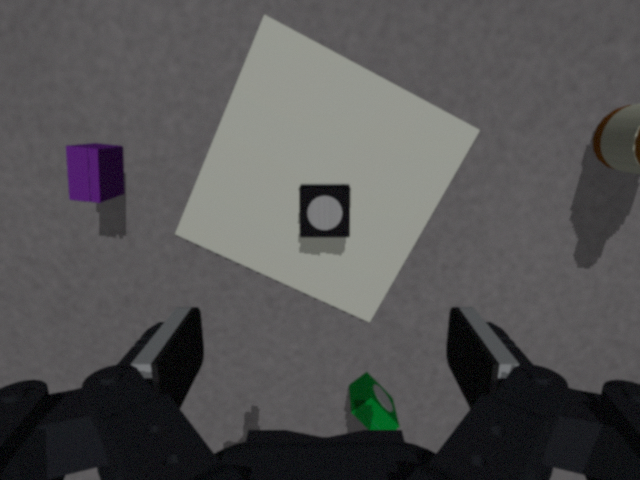

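The specimen now lies face up on the mat, disc centre at (325,211), aligned with the gripper.

Run:
```python
from m import *
s=sensors.get_state();c=cam("wrist"); R=cv2.Rodrigues(np.array(s["eef_rot"]))[0]
im=cv2.imread("pics/w3.png")
g=im.max(2); b=np.zeros_like(g); b[170:250,290:365]=(g[170:250,290:365]<55)
r=rect(c,cv2.morphologyEx(b,cv2.MORPH_CLOSE,np.ones((9,9))),.025); print(r)
print("yaw tool y",np.degrees(np.arctan2(R[1,1],R[0,1])))
for uv in((325,210.5),): p=px2w(c,uv,.025); print(uv,np.round(p,4),"tool",np.round(R.T@(p-s["ee_pos"]),4))
p=np.array([*(np.array(r[0])/1000),.025]); print("tool",np.round(R.T@(p-s["ee_pos"]),4))
```

```text
((506.4337158203125, -322.0357971191406), (36.04917907714844, 38.55451202392578), 8.623740196228027)
yaw tool y 8.612320150496862
(325, 210.5) [ 0.5071 -0.3216  0.025 ] tool [0.0065 0.0013 0.3328]
tool [0.0061 0.0006 0.3328]
```

drive_tool:
  delta_pos:
    - [0.006, 0.001, 0.0364]
    - [0, 0, 0.05]
    - [0, 0, 0.05]
    - [0, 0, 0.03]
    - [0, 0, 0.01]
    - [0, 0, 0]
  dr:
    - [0, 0, 0]
    - [0, 0, 0]
    - [0, 0, 0]
    - [0, 0, 0]
    - [0, 0, 0]
    - [0, 0, 0]
  gripper: [0.085, 0.085, 0.085, 0.085, 0.085, 0.085]

```text
time_s: 10.18
ee_pos: [0.5073, -0.3216, 0.1814]
eef_rot: [-2.046, -2.383, -0.0]
wrist_force: [-0.4, 0.2, 0.4]
finger_gap: 0.994
```

drive_tool:
  delta_pos:
    - [0, 0, 0]
    - [0, 0, 0]
    - [0, 0, 0]
    - [0, 0, 0]
    - [0, 0, 0]
    - [0, 0, 0]
    - [0, 0, 0]
    - [0, 0, 0]
  dr:
    - [0, 0, 0]
    - [0, 0, 0]
    - [0, 0, 0]
    - [0, 0, 0]
    - [0, 0, 0]
    - [0, 0, 0]
    - [0, 0, 0]
    - [0, 0, 0]
  gripper: [0.03, 0.03, 0.03, 0.03, 0.03, 0.03, 0.03, 0.03]
  force: 30

```text
time_s: 11.18
ee_pos: [0.5075, -0.3213, 0.1828]
eef_rot: [2.044, 2.383, -0.0]
wrist_force: [-0.8, -0.7, 6.0]
finger_gap: 0.436
```

drive_tool:
  delta_pos:
    - [0, 0, -0.02]
    - [0, 0, -0.05]
    - [0, 0, -0.05]
    - [0, 0, -0.03]
    - [0, 0, 0]
  dr:
    - [0, 0, 0]
    - [0, 0, 0]
    - [0, 0, 0]
    - [0, 0, 0]
    - [0, 0, 0]
  gripper: [0.03, 0.03, 0.03, 0.03, 0.03]

```text
time_s: 11.8
ee_pos: [0.5078, -0.3211, 0.3346]
eef_rot: [2.042, 2.381, 0.001]
wrist_force: [-0.2, 0.2, -0.4]
finger_gap: 0.431
```

Held. I carry it above the carrier, turn it to the carrier's yaw (about −9°), and look from there.

drive_tool:
  delta_pos:
    - [0.0492, 0.0072, 0]
    - [0.0492, 0.0072, 0]
    - [0.0492, 0.0072, 0]
    - [0.0492, 0.0072, 0]
    - [0.0492, 0.0072, 0]
    - [0.0492, 0.0072, 0]
    - [0.0492, 0.0072, 0]
    - [0, 0, 0]
    - [0, 0, 0]
    - [0, 0, 0]
  dr:
    - [0, 0, 0]
    - [0, 0, 0]
    - [0, 0, 0]
    - [0, 0, 0]
    - [0, 0, 0]
    - [0, 0, 0]
    - [0, 0, 0]
    - [0, 0, 0.153]
    - [0, 0, 0.153]
    - [0, 0, 0]
  gripper: [0.03, 0.03, 0.03, 0.03, 0.03, 0.03, 0.03, 0.03, 0.03, 0.03]

```text
time_s: 13.05
ee_pos: [0.5043, 0.0272, 0.3311]
eef_rot: [-2.383, -2.047, 0.002]
wrist_force: [0.4, -0.4, -1.2]
finger_gap: 0.439
```

Run:
```python
from m import *
s=sensors.get_state(); R=cv2.Rodrigues(np.array(s["eef_rot"]))[0]
print({k:np.round(s[k],3) for k in("time_s","joint_pos","ee_pos","wrist_force","finger_gap")}, "yaw y",np.degrees(np.arctan2(R[1,1],R[0,1])))
im=cams.capture("wrist"); cv2.imwrite("pics/w4.png",im); c=cam("wrist")
for k in("carrier_hole0","carrier"):
    for r in landmark_of("wrist",k)[:2]:
        p=px2w(c,r["uv"],.014 if "0" in k else 0); print(k,round(r["p"],2),np.round(r["uv"],1),np.round(p,4),np.round(R.T@(p-s["ee_pos"]),4))
r=cut_out("wrist","carrier")[0]; print(r["p"],rect(c,r["pixels"],.014))
```

```text
{'time_s': np.float64(13.05), 'joint_pos': array([ 0.183,  0.439, -0.465,  1.965,  0.27 ,  0.798, -0.586]), 'ee_pos': array([0.504, 0.027, 0.331]), 'wrist_force': array([ 0.441, -0.378, -1.178]), 'finger_gap': np.float64(0.439)} yaw y -8.68542218959723
carrier_hole0 0.83 [325.6 219.2] [0.5062 0.0304 0.014 ] [0.0037 0.0018 0.3171]
carrier 0.8 [328.8 215.4] [0.5085 0.0297 0.    ] [0.0034 0.0042 0.3311]
0.81 ((508.8320007324219, 29.885921478271484), (101.36576080322266, 141.15533447265625), 81.443359375)
```

View pics/w4.png

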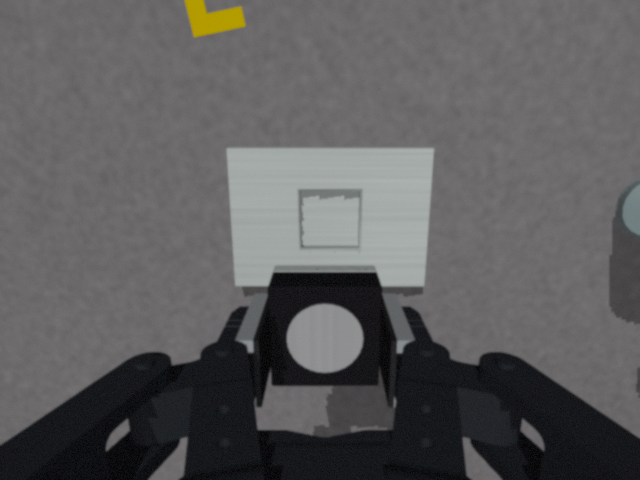

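Run:
```python
from m import *
s=sensors.get_state();c=cam("wrist"); R=cv2.Rodrigues(np.array(s["eef_rot"]))[0]
T=lambda uv,z: np.round(R.T@(px2w(c,uv,z)-s["ee_pos"]),4)
for uv in((298,189),(362,189),(361,249),(300,249),(228,148),(434,148)): print(uv,T(uv,.014))
zt=s["ee_pos"][2]-.158
im=cv2.imread("pics/w4.png"); g=im.min(2); d=np.zeros_like(g); d[295:385,280:370]=g[295:385,280:370]>90
m=cv2.moments(d,True); uv=(m["m10"]/m["m00"],m["m01"]/m["m00"]); print("disc",uv,m["m00"],T(uv,zt))
for uv in((275,272),(375,272),(381,385),(271,385)): print("block corner",T(uv,zt))
cr=im[140:300,220:440]; cv2.imwrite("pics/c4.png",cv2.resize(cr,(770,560),interpolation=cv2.INTER_CUBIC))
```

```text
(298, 189) [ 0.0252 -0.0175  0.3174]
(362, 189) [0.0252 0.0269 0.3174]
(361, 249) [-0.0184  0.0273  0.3174]
(300, 249) [-0.0184 -0.0168  0.3174]
(228, 148) [ 0.053  -0.0643  0.3175]
(434, 148) [0.053  0.0748 0.3174]
disc (324.48969319271333, 337.893815915628) 4172.0 [-0.0009  0.0009  0.158 ]
block corner [ 0.023  -0.0152  0.158 ]
block corner [0.0231 0.0174 0.158 ]
block corner [-0.0195  0.0209  0.158 ]
block corner [-0.0195 -0.018   0.158 ]
```

View pics/c4.png

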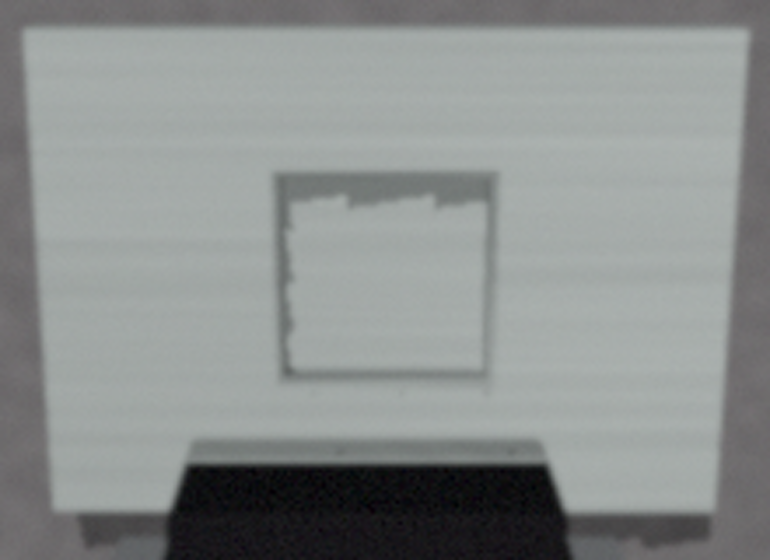

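The pocket mouth spans (298–362, 189–249), and its 44.4 × 43.6 mm size fits pocket plus chamfer. Its centre in the tool frame is (3.4, 5.0) mm against the disc's (−0.9, 0.9), so I shift by about (4, 4.5) mm and lower gently.

drive_tool:
  delta_pos:
    - [0.004, 0.0045, 0.02]
    - [0, 0, 0.05]
    - [0, 0, 0.04]
    - [0, 0, 0.02]
    - [0, 0, 0]
    - [0, 0, 0]
  dr:
    - [0, 0, 0]
    - [0, 0, 0]
    - [0, 0, 0]
    - [0, 0, 0]
    - [0, 0, 0]
    - [0, 0, 0]
  gripper: [0.03, 0.03, 0.03, 0.03, 0.03, 0.03]

```text
time_s: 14.0
ee_pos: [0.51, 0.0303, 0.2024]
eef_rot: [2.384, 2.045, 0.001]
wrist_force: [-0.9, -0.6, -0.9]
finger_gap: 0.437
```

Run:
```python
from m import *
s=sensors.get_state(); R=cv2.Rodrigues(np.array(s["eef_rot"]))[0]
print({k:np.round(s[k],4) for k in("time_s","ee_pos","wrist_force","finger_gap")}, "yaw y",np.degrees(np.arctan2(R[1,1],R[0,1])),np.round(R[:,2],4))
im=cams.capture("wrist"); cv2.imwrite("pics/w5.png",im)
c=cam("wrist")
# expected: pocket mouth (45mm) and carrier corners if centred under the tool
for d in((.0225,-.0225),(.0225,.0225),(.05,-.07),(.05,.07)):
    p=s["ee_pos"]+R@[d[0],d[1],s["ee_pos"][2]-.014]; print(d,np.round(w2px(c,p),1))
```

```text
{'time_s': np.float64(14.0), 'ee_pos': array([0.51  , 0.0303, 0.2024]), 'wrist_force': array([-0.9318, -0.6304, -0.8816]), 'finger_gap': np.float64(0.4369)} yaw y -8.74079019158159 [ 8.e-04  3.e-04 -1.e+00]
(0.0225, -0.0225) [264.9 246.5]
(0.0225, 0.0225) [378.2 246.4]
(0.05, -0.07) [136.6 177. ]
(0.05, 0.07) [506.1 176.9]
```

View pics/w5.png

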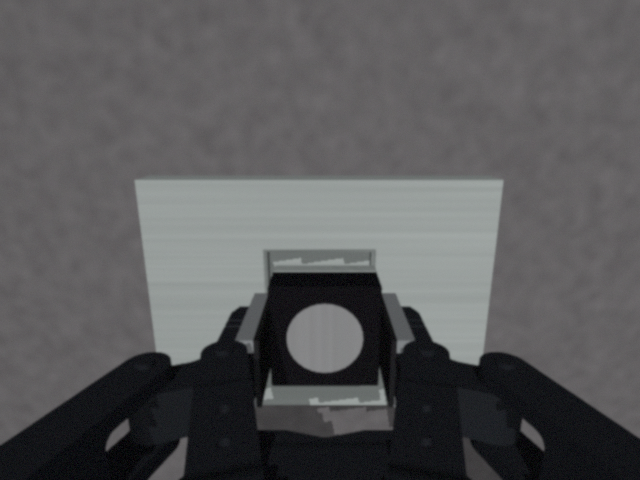

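The mouth's front corners are at (264,250) and (376,250), and the carrier's far corners at (136,180) and (503,180). The pose readings are noisy, so I recompute the offsets purely in the tool frame with sub-pixel edges.

Run:
```python
from m import *
m=cams.camera_model("wrist"); K=m["intrinsics"]; T=np.array(m["T_tool_cam"])
im=cv2.imread("pics/w5.png").astype(int); g=im.sum(2)/3
print("row 265 cols 256-284",g[262:268,256:284].mean(0).round().astype(int))
print("row 265 cols 366-392",g[262:268,366:392].mean(0).round().astype(int))
print("black side row 285 L",g[278:284,262:284].mean(0).round().astype(int)); print("R",g[278:284,368:392].mean(0).round().astype(int))
print("carrier row 200 L",g[190,128:148].round().astype(int),"R",g[190,492:512].round().astype(int))
print("col 320 rows 170-190",g[170:190,300:340].mean(1).round().astype(int)); print("rows 242-280",g[242:280,300:340].mean(1).round().astype(int)); print("rows 376-412",g[376:412,300:340].mean(1).round().astype(int))
def tp(uv,z):
    d=T[:3,:3]@np.linalg.solve(K,[*uv,1.]); o=T[:3,3]; return (o+d*(z-o[2])/d[2])*1000
zt=.2024-.014
for uv in((264,250),(376,250),(136,180),(503,180),(320,404)): print(uv,tp(uv,zt).round(2))
for uv in((272,273),(379,273)): print("blk",uv,tp(uv,.180-.007).round(2))
```

```text
row 265 cols 256-284 [156 156 156 156 157 155 152 141 127 117 107  94  77  79  93 102 109 121
 132 135 134 132 132 132 133 133 133 133]
row 265 cols 366-392 [134 133 128 114 104 109 114 116 122 138 151 156 157 157 157 157 158 157
 157 157 158 157 158 158 157 157]
black side row 285 L [154 148 138 124 114 104  82  58  37  22  13  11  12  13  11   8  11  11
  13  11  10  14]
R [ 15  14  11  13  11  14  14  13  12  24  51  93 129 148 154 155 155 155
 156 156 156 156 155 156]
carrier row 200 L [ 97  96  95  97  99 101 107 124 143 154 155 155 155 155 155 154 155 155
 155 154] R [154 152 155 155 155 154 154 154 153 143 125 108  97  98  99  99  97  98
  98  98]
col 320 rows 170-190 [ 99  98  98  99 100 104 108 110 113 125 142 152 155 155 154 153 153 153
 153 152]
rows 242-280 [153 154 154 155 155 154 147 132 116 109 108 107 107 107 107 109 112 119
 127 134 141 145 142 130 115 109 109 112 117 113  78  33  14  12  11  12
  11  12]
rows 376-412 [ 20  19  18  19  20  20  21  21  32  57  84 101 106 107 106 106 105 106
 106 106 107 110 115 120 126 133 139 139 125  95  71  69  73  76  78  81]
(264, 250) [ 21.08 -23.12 188.4 ]
(376, 250) [ 21.08  21.38 188.4 ]
(136, 180) [ 48.85 -70.51 188.4 ]
(503, 180) [ 48.86  68.56 188.4 ]
(320, 404) [-50.67  -1.09 188.4 ]
blk (272, 273) [ 17.11 -18.2  173.  ]
blk (379, 273) [ 17.11  20.78 173.  ]
```

Near measurement: pocket centre y ≈ −1.0 mm, block y ≈ +1.0 mm, and x agrees within 0.3 mm. I shift −2 mm in y and lower in small steps.

drive_tool:
  delta_pos:
    - [0, -0.002, 0]
    - [0, 0, 0]
    - [0, 0, 0.003]
    - [0, 0, 0.003]
    - [0, 0, 0.003]
    - [0, 0, 0.002]
    - [0, 0, 0]
  dr:
    - [0, 0, 0]
    - [0, 0, 0]
    - [0, 0, 0]
    - [0, 0, 0]
    - [0, 0, 0]
    - [0, 0, 0]
    - [0, 0, 0]
  gripper: [0.03, 0.03, 0.03, 0.03, 0.03, 0.03, 0.03]

```text
time_s: 14.92
ee_pos: [0.5076, 0.0306, 0.1905]
eef_rot: [-2.384, -2.045, 0.001]
wrist_force: [-0.2, -0.3, -0.7]
finger_gap: 0.437
```

It has entered the pocket (bottom about 3.5 mm below the rim) without contact force. I go down to the floor, release, and rise.

drive_tool:
  delta_pos:
    - [0, 0, 0.002]
    - [0, 0, 0.0015]
    - [0, 0, 0]
    - [0, 0, 0]
  dr:
    - [0, 0, 0]
    - [0, 0, 0]
    - [0, 0, 0]
    - [0, 0, 0]
  gripper: [0.03, 0.03, 0.03, 0.03]

```text
time_s: 15.42
ee_pos: [0.5077, 0.0306, 0.1872]
eef_rot: [2.385, 2.045, 0.0]
wrist_force: [-0.3, -0.2, -0.5]
finger_gap: 0.436
```

drive_tool:
  delta_pos:
    - [0, 0, 0]
    - [0, 0, 0]
    - [0, 0, 0]
    - [0, 0, 0]
    - [0, 0, 0]
    - [0, 0, -0.03]
    - [0, 0, -0.05]
    - [0, 0, -0.05]
    - [0, 0, 0]
    - [0, 0, 0]
  dr:
    - [0, 0, 0]
    - [0, 0, 0]
    - [0, 0, 0]
    - [0, 0, 0]
    - [0, 0, 0]
    - [0, 0, 0]
    - [0, 0, 0]
    - [0, 0, 0]
    - [0, 0, 0]
    - [0, 0, 0]
  gripper: [0.06, 0.06, 0.085, 0.085, 0.085, 0.085, 0.085, 0.085, 0.085, 0.085]

```text
time_s: 16.68
ee_pos: [0.5074, 0.0303, 0.317]
eef_rot: [2.385, 2.045, -0.0]
wrist_force: [-0.1, 0.7, -0.6]
finger_gap: 1.0
```

Run:
```python
from m import *
s=sensors.get_state(); R=cv2.Rodrigues(np.array(s["eef_rot"]))[0]
print({k:np.round(s[k],3) for k in("time_s","joint_pos","ee_pos","wrist_force","finger_gap")}, "yaw y",np.degrees(np.arctan2(R[1,1],R[0,1])))
im=cams.capture("wrist"); cv2.imwrite("pics/w6.png",im)
```

```text
{'time_s': np.float64(16.675), 'joint_pos': array([ 0.177,  0.464, -0.469,  1.974,  0.295,  0.77 , -0.616]), 'ee_pos': array([0.507, 0.03 , 0.317]), 'wrist_force': array([-0.079,  0.709, -0.59 ]), 'finger_gap': np.float64(1.0)} yaw y -8.784973299181384
```

View pics/w6.png

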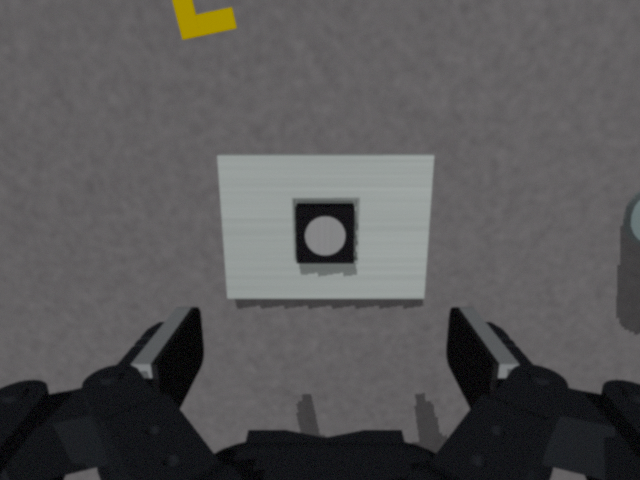

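The specimen is seated: the block spans (296–355, 203–263), parallel to the carrier, with the disc up. Its apparent size fits a top height of 28 mm. Now I regrip it and drag the carrier by about (18, 208) mm with a turn of about +11°.

drive_tool:
  delta_pos:
    - [0, 0, 0.04]
    - [0, 0, 0.05]
    - [0, 0, 0.03]
    - [0, 0, 0.01]
    - [0, 0, 0]
    - [0, 0, 0]
    - [0, 0, 0]
    - [0, 0, 0]
    - [0, 0, 0]
    - [0, 0, 0]
  dr:
    - [0, 0, 0]
    - [0, 0, 0]
    - [0, 0, 0]
    - [0, 0, 0]
    - [0, 0, 0]
    - [0, 0, 0]
    - [0, 0, 0]
    - [0, 0, 0]
    - [0, 0, 0]
    - [0, 0, 0]
  gripper: [0.085, 0.085, 0.085, 0.085, 0.03, 0.03, 0.03, 0.03, 0.03, 0.03]
  force: 30

```text
time_s: 17.98
ee_pos: [0.5081, 0.0306, 0.1884]
eef_rot: [2.384, 2.044, 0.003]
wrist_force: [-0.3, -0.3, 6.4]
finger_gap: 0.434
```

drive_tool:
  delta_pos:
    - [0.003, 0, 0]
    - [0.006, 0, 0]
    - [0.01, -0.001, 0]
    - [0.01, -0.001, 0]
    - [0.01, -0.001, 0]
    - [0.01, -0.001, 0]
    - [0.01, -0.001, 0]
    - [0.01, -0.001, 0]
    - [0.01, -0.001, 0]
    - [0.01, -0.001, 0]
  dr:
    - [0, 0, 0]
    - [0, 0, 0]
    - [0, 0, 0]
    - [0, 0, 0]
    - [0, 0, 0]
    - [0, 0, 0]
    - [0, 0, 0]
    - [0, 0, 0]
    - [0, 0, 0]
    - [0, 0, 0]
  gripper: [0.03, 0.03, 0.03, 0.03, 0.03, 0.03, 0.03, 0.03, 0.03, 0.03]

```text
time_s: 19.23
ee_pos: [0.5136, 0.1167, 0.1884]
eef_rot: [2.385, 2.038, -0.005]
wrist_force: [-0.1, -12.9, 12.2]
finger_gap: 0.437
```

Run:
```python
from m import *
s=sensors.get_state(); R=cv2.Rodrigues(np.array(s["eef_rot"]))[0]
print({k:np.round(s[k],3) for k in("time_s","ee_pos","wrist_force","finger_gap")}, "yaw y",np.degrees(np.arctan2(R[1,1],R[0,1])))
im=cams.capture("top"); c=cam("top"); print("marks",marks(c,im))
r=cut_out("top","carrier")[0]; print(r["p"],rect(c,r["pixels"],.014))
```

```text
{'time_s': np.float64(19.225), 'ee_pos': array([0.514, 0.117, 0.188]), 'wrist_force': array([ -0.106, -12.883,  12.156]), 'finger_gap': np.float64(0.437)} yaw y -8.97669079359326
marks (2, ((526.5043334960938, 178.7913818359375), (178.8314971923828, 26.96153450012207), 2.121880054473877))
0.56 ((511.4527893066406, 108.64910888671875), (101.91448211669922, 140.6682586669922), 80.65017700195312)
```

The carrier follows (now at y≈0.109, drag force 13 N). I continue with the turn included.

drive_tool:
  delta_pos:
    - [0.01, 0, 0]
    - [0.01, 0, 0]
    - [0.01, 0, 0]
    - [0.01, 0, 0]
    - [0.01, 0, 0]
    - [0.0095, 0.0015, 0]
    - [0.0095, 0.0015, 0]
    - [0.0095, 0.0015, 0]
    - [0.0095, 0.0015, 0]
    - [0, 0, 0]
  dr:
    - [0, 0, -0.042]
    - [0, 0, -0.042]
    - [0, 0, -0.042]
    - [0, 0, -0.042]
    - [0, 0, -0.032]
    - [0, 0, 0]
    - [0, 0, 0]
    - [0, 0, 0]
    - [0, 0, 0]
    - [0, 0, 0]
  gripper: [0.03, 0.03, 0.03, 0.03, 0.03, 0.03, 0.03, 0.03, 0.03, 0.03]

```text
time_s: 20.58
ee_pos: [0.5214, 0.206, 0.1884]
eef_rot: [2.169, 2.269, -0.002]
wrist_force: [-0.7, -7.0, 10.2]
finger_gap: 0.437
```

Run:
```python
from m import *
s=sensors.get_state(); R=cv2.Rodrigues(np.array(s["eef_rot"]))[0]
print({k:np.round(s[k],3) for k in("time_s","ee_pos","wrist_force","finger_gap")}, "yaw y",np.degrees(np.arctan2(R[1,1],R[0,1])))
im=cams.capture("top"); c=cam("top")
r=cut_out("top","carrier")[0]; print(r["p"],rect(c,r["pixels"],.014))
```

```text
{'time_s': np.float64(20.575), 'ee_pos': array([0.521, 0.206, 0.188]), 'wrist_force': array([-0.73 , -7.002, 10.209]), 'finger_gap': np.float64(0.437)} yaw y 2.584906896285945
0.93 ((520.281494140625, 194.9121551513672), (144.20132446289062, 99.21964263916016), 0.13167928159236908)
```

drive_tool:
  delta_pos:
    - [0.01, 0.0014, 0]
    - [0.01, 0.0014, 0]
    - [0.01, 0.0014, 0]
    - [0.01, 0.0014, 0]
    - [0, 0, 0]
    - [0, 0, 0]
  dr:
    - [0, 0, 0]
    - [0, 0, 0]
    - [0, 0, 0]
    - [0, 0, 0]
    - [0, 0, 0]
    - [0, 0, 0]
  gripper: [0.03, 0.03, 0.03, 0.03, 0.03, 0.03]

```text
time_s: 21.42
ee_pos: [0.5253, 0.2463, 0.1884]
eef_rot: [2.169, 2.269, -0.001]
wrist_force: [-0.3, -6.2, 8.5]
finger_gap: 0.438
```

drive_tool:
  delta_pos:
    - [0, 0, 0]
    - [0, 0, 0]
    - [0, 0, 0]
    - [0, 0, 0]
    - [0, 0, 0]
    - [0, 0, -0.03]
    - [0, 0, -0.05]
    - [0, 0, -0.05]
    - [0, 0, 0]
    - [0, 0, 0]
  dr:
    - [0, 0, 0]
    - [0, 0, 0]
    - [0, 0, 0]
    - [0, 0, 0]
    - [0, 0, 0]
    - [0, 0, 0]
    - [0, 0, 0]
    - [0, 0, 0]
    - [0, 0, 0]
    - [0, 0, 0]
  gripper: [0.06, 0.06, 0.085, 0.085, 0.085, 0.085, 0.085, 0.085, 0.085, 0.085]

```text
time_s: 22.68
ee_pos: [0.5245, 0.2477, 0.3169]
eef_rot: [2.169, 2.273, -0.001]
wrist_force: [-0.6, 0.3, -0.9]
finger_gap: 0.995
```

drive_tool:
  delta_pos:
    - [-0.06, 0, -0.01]
    - [-0.06, 0, 0]
    - [-0.06, 0, 0]
    - [-0.06, 0, 0]
    - [-0.06, 0, 0]
    - [0, 0, 0]
  dr:
    - [0, 0, 0]
    - [0, 0, 0]
    - [0, 0, 0]
    - [0, 0, 0]
    - [0, 0, 0]
    - [0, 0, 0]
  gripper: [0.085, 0.085, 0.085, 0.085, 0.085, 0.085]

```text
time_s: 23.42
ee_pos: [0.5381, -0.0576, 0.3251]
eef_rot: [-2.178, -2.263, 0.007]
wrist_force: [-1.1, 1.6, -0.4]
finger_gap: 0.995
```

Run:
```python
from m import *
s=sensors.get_state()
print({k:np.round(s[k],3) for k in("time_s","ee_pos","wrist_force","finger_gap")})
im=cams.capture("top"); c=cam("top"); print("marks",marks(c,im))
r=cut_out("top","carrier")[0]; print("carrier",r["p"],rect(c,r["pixels"],.014))
for k,z in(("mount_face",.028),("carrier_hole0",.014)):
    for q in landmark_of("top",k)[:3]: print(k,round(q["p"],2),np.round(px2w(c,q["uv"],z),4))
x,y=int(r["uv"][0]),int(r["uv"][1]); cv2.imwrite("pics/t7.png",cv2.resize(im[y-65:y+65,x-65:x+65],(600,600),interpolation=cv2.INTER_CUBIC))
```

```text
{'time_s': np.float64(23.425), 'ee_pos': array([ 0.538, -0.058,  0.325]), 'wrist_force': array([-1.059,  1.586, -0.367]), 'finger_gap': np.float64(0.995)}
marks (4, ((524.64208984375, 234.76113891601562), (179.008056640625, 139.2675323486328), 2.0177221298217773))
carrier 0.88 ((523.3173828125, 238.87254333496094), (142.52735900878906, 103.82420349121094), 3.112853527069092)
mount_face 0.97 [0.5255 0.244  0.028 ]
mount_face 0.92 [ 0.3232 -0.3205  0.028 ]
mount_face 0.64 [ 0.5799 -0.4761  0.028 ]
```

View pics/t7.png

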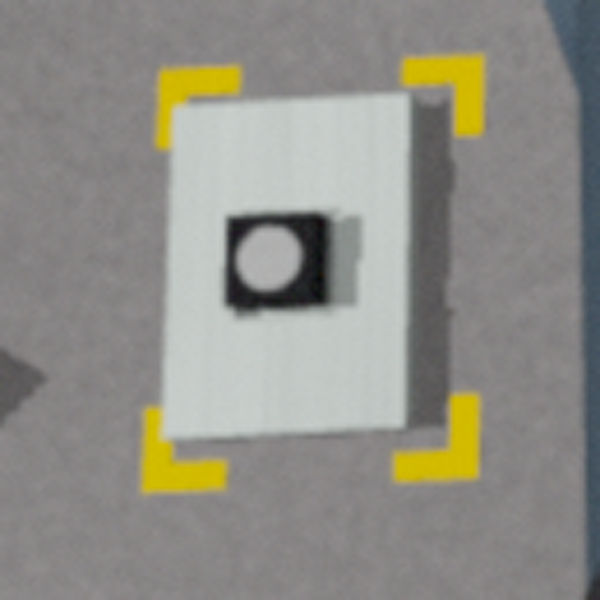

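Top crop: the carrier lies inside all four marks. Allowing for the height parallax, it is about 5 mm off centre in +y and about 1° off in yaw. The disc is up and centred, and the arm is clear. One numeric check of the seating height by triangulation, then I hand in.

Run:
```python
from m import *
def tri(k,near):
    U=[];P=[]
    for n in("top","scene"):
        cams.capture(n); c=cam(n); q=[r for r in landmark_of(n,k) if np.linalg.norm(px2w(c,r["uv"],.02)[:2]-near)<.05]
        if not q: return None
        U.append(np.array(q[0]["uv"],float)); P.append(c[0]@np.c_[c[1],c[2]])
    X=cv2.triangulatePoints(P[0],P[1],U[0],U[1]).ravel(); return np.round(X[:3]/X[3],4)
for k in("mount_face","mount","carrier"): print(k,tri(k,[.525,.238]))
c=cam("top"); im=cams.capture("top"); g=im.min(2)
r=cut_out("top","carrier")[0]["pixels"].astype(np.uint8)
w=((g>140)&(cv2.dilate(r,np.ones((5,5)))>0)).astype(np.uint8); print("bright top",rect(c,w,.014))
h=im.max(2); u=w2px(c,[.525,.24,.028]).astype(int); b=np.zeros_like(h); b[u[1]-18:u[1]+18,u[0]-18:u[0]+18]=h[u[1]-18:u[1]+18,u[0]-18:u[0]+18]<70
print("black face",rect(c,b,.028))
print("marks",marks(c,im)[1])
for k in("bottle","beaker","eyepiece"): print(k,[np.round(px2w(c,q["uv"],0)[:2],3) for q in landmark_of("top",k)[:2]])
```

```text
mount_face [0.5252 0.2442 0.025 ]
mount [0.5224 0.2418 0.0134]
carrier [0.5251 0.238  0.0009]
bright top ((525.4840698242188, 242.40237426757812), (143.29127502441406, 103.13416290283203), 2.929624557495117)
black face ((523.6654663085938, 239.61370849609375), (41.11692810058594, 36.21274948120117), 89.4384536743164)
marks ((524.6806640625, 234.76315307617188), (179.1062774658203, 139.2868194580078), 2.0265586376190186)
bottle [array([ 0.713, -0.234]), array([ 0.501, -0.305])]
beaker []
eyepiece [array([ 0.757, -0.106])]
```

```bash
python3 -c "
from bench import env; print(env.sign_off())"
```

```text
the job is handed in; nothing more can be done
None
```

The specimen is in the carrier's pocket with its polished face up, and the carrier is inside the four corner marks. I handed the job in at about 24 s of the 72 s; no verdict is reported.

**What I did:**
- **Turning it:** I gripped the standing specimen, tilted it 50° and let it fall onto its back on the mat.
- **Placing it:** I regrasped it from above, lowered it into the pocket with no noticeable contact force, and released it.
- **Sliding it:** I gripped the seated specimen again and dragged the carrier about 0.21 m along the bench, turning it about 11°. Then I let go and moved the arm clear.

**Last checks:**
- **Carrier position:** it is roughly 3–8 mm from the marks' centre along y, within the 14 mm limit. The estimates disagree: 3 mm from triangulation, 4 mm from the network's outline and 8 mm from brightness. At 8 mm its edge would only just reach the inner edge of the marks, though the picture shows it inside all four.
- **Carrier angle:** it is aligned with the marks to about 1°.
- **Specimen position:** the disc face is up in the final picture. The triangulated face height was 25 mm against the expected 28 mm, and its y differed from the carrier's by up to 6 mm. I put both down to error in the network's points, since the pocket allows only 2 mm of play each way.
- **Bystanders:** the bottle and eyepiece are where they started, within measurement error. The network did not find the beaker in the last picture, but the arm never went near it.

I viewed 11 pictures, one over the budget of 10.

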